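# Shim the rocking balance

### The job

The precision balance on the counter rocks because one of its feet, under the corner nearest the grey wedge shim, is too short. With the fingertips push the shim along the counter, thin end first, under that short foot until the foot stands squarely on the flat top of the shim and the balance is level and no longer rocks. Only push the shim, never lift it; do not shove the balance out of its place or disturb the other things, and come away clear at the end.

Things in the scene. Friction and masses are not known exactly. Their poses are not given: they have to be found in the camera images.
- balance: Precision balance: low white case 200 x 240 mm (own x by y), underside 24 mm and top 64 mm up when level, round steel pan on top (77 mm up), display along its -x edge. About 0.9 kg, free: it can be shoved. Origin: centre of the case in plan, at counter height; z up. Feet at x +-78, y +-98 mm; the one at -x, -y is 9 mm too short. It starts leaning about 4 degrees onto that foot.
- short_foot (a point): Centre of the underside of the short foot, under the balance's -x, -y corner (the one nearest the shim), 20 to 22 mm inside the case edges. Round rubber foot 32 mm across, flat bottom 16 mm across, the edge round it curving up 5 mm so that a thin wedge can start under it. It rests on the counter at the start and must come up 9 mm.
- shim: Loose grey plastic wedge, 150 x 70 mm (own x by y), 0.12 kg. Thin end at x = +80 mm is 1.5 mm thick; ramp up to 9 mm at x = +20; flat top 9 mm high to x = -20; then a heel block 20 mm high to x = -70. Origin: on the underside, below the middle of the flat top; z up. Thin end starts 40 to 100 mm short of the foot and points only roughly at it. In place, the origin is under the short foot.
- shim_heel (a point): Middle of the upright rear face of the shim's heel block, 10 mm above the counter: the face to push, 70 mm wide, 20 mm high. The push takes about 1 to 7 N; the block's front meets the foot if the shim goes about 4 mm beyond centred, and then the balance is shoved.
- spirit_bottle: Bystander, leave alone: white plastic bottle, 60 mm diameter, 150 mm high. Origin: centre of its underside.
- swab_jar: Bystander, leave alone: glass jar with steel lid, 68 mm diameter, 85 mm high. Origin: centre of its underside.
- sample_cup: Bystander, leave alone: open white plastic cup, 60 mm diameter, 65 mm high. Origin: centre of its underside.
- steel_bowl: Bystander, leave alone: open steel bowl, 120 mm diameter, 45 mm high. Origin: centre of its underside.
- cal_weight: Bystander, leave alone: steel calibration weight with a knob, 32 mm diameter, 48 mm high. Origin: centre of its underside.
- marker: Bystander, leave alone: black marker pen lying down, 126 mm long, 18 mm high. Origin: centre of its underside.
- spatula: Bystander, leave alone: small spatula lying down, about 20 mm high. Origin: centre of its underside.

How it is judged:
By the outcome, as a careful person would: the job done as asked, in the order asked, and still so for the second after the job is handed in, with the robot touching nothing.
It also fails if it takes over 42 s, if anything falls off the work surface, if the arm or the gripper's body presses on something with over 40 N, if the wrist force passes 120 N, or if a joint passes its speed limit or range.

### The arm

A 6-joint arm with a two-finger parallel gripper is mounted at the origin on the work surface. World frame = base frame: x ahead of the robot, y to its left, z up, the work surface at z = 0. Lengths are in mm, angles in rad, forces in N, time in s.
With the tool pointing down it reaches from about 275 to 1000 mm from the base axis. Payload 8.4 kg.
Tool frame: the origin (TCP) lies on the mounting face of the last link; the fingertips stand 173 mm ahead of it and the grasp point (between the pads) lies 155 mm ahead of it; z points along the fingers, y is the direction in which the jaws open and shut (so a half turn about z gives the same grasp; the last joint's range is limited). The gripper opens to 85 mm and grips with 20 to 120 N. Pads are 22 mm wide; open, the fingers measure 114 mm over their backs; the gripper's body (76 mm by 85 mm) begins 54 mm behind the grasp point. The pads swing forward as they close: fully open they stand 13 mm farther back than shut.
Start: joints at [-1.295, 0.353, 1.633, -0, 1.155, -0.002], TCP at [171.399, -601.042, 404.681] pointing down, gripper open.
Joint ranges: [-2.63, 2.63], [-0.92, 2.1], [0.06, 2.66], [-1.3, 4.44], [0, 2.69], [-3.02, 3.02]. Speed limits (rad/s): [2.22, 2.22, 2.79, 3.14, 3.14, 3.14].

### API

Orientations are given as [roll, pitch, yaw] about the fixed x, y, z axes, in that order (R = Rz(yaw) Ry(pitch) Rx(roll)).
In Python, from rig import readout, imaging, ticket gives the robot as it stands.
- The arm moves only by the tool step_arm, never from a script. Its argument "deltas" is a list of rows, each an object with "translation": the shift along the tool's x, y, z in cm, a list of three; "rot": the turn, a rotation vector about the tool's x, y, z in rad, a list of three. In form: [{"translation": [x, y, z], "rot": [rx, ry, rz]}, ...]. A call has 1 to 8 rows; each row is the pose to reach, as a shift and turn from the pose commanded when the call began, along the tool's axes at that moment; what a row does not reach only later rows make up. A row lasts 1/8 s, in which the tool goes at most 62.5 mm and 10.7 degrees, less where a joint would pass 70% of its speed; a pose out of reach is approached as far as the arm can. A call with a gripper value outside its range is refused whole. "grip" is the closure in counts, from 0 (fully open) to 255 (shut), set as the call begins (left out, the last holds). The fingers move at their own pace and stop on an object; "squeeze" is the grip in N (left out, the last holds). Time passes only in rows, so rows that repeat a pose let the fingers close. It gives the time, the measured TCP pose, the force and the opening at its end, in the units of the state.
- readout.sense(): the state, without advancing time (a new reading comes with each control period).
- imaging.grab_frame(name): name is "scene" or "top"; returns a dict with "image" (384x512x3 uint8, red, green, blue), "camera_matrix" (3x3 intrinsics, pixels), "k1" (the pictures are not rectified: a ray, as slopes to the right and down, at radius r is drawn at 1 + k1 r^2 times it, then the intrinsics apply), "world_to_cam" (4x4, takes a point from world to camera coordinates). Camera axes: x right, y up, looking along -z (the intrinsics and any distortion apply to the point x, -y, -z); pixel columns grow to the right and rows downward; lengths in mm; the calibration is good to about 2 mm. A picture is of the moment at which its call begins. There is no depth.
- ticket.sign_off(): hands the job in, once; it reports no verdict.
The state is a dict: "clock": time; "qpos": joint angles; "qvel": joint speeds; "joint_efforts": joint torques, N m; "eef_pos": TCP position; "tcp_rot": TCP orientation; "contact_force": force on the tool from outside, world axes, zero at the start; "wrist_torque": the same for the moment, N m; "opening": opening from 0.0 (shut) to 1.0 (fully open).
Only numpy, scipy, OpenCV 4.12 (cv2) and the standard library are available. Lean on these libraries where they do the work, as an engineer would, in place of code of your own. Each camera call takes 0.05 s, during which the arm holds its last target.

## Working session

There is one attempt and no reset: what is moved stays moved. The work goes in short steps, Python scripts to look and compute and a tool call to move; the robot and the scene stay as the last step left them, time stands still between calls to the robot, and variables do not carry over. Pictures are saved under pics/ and viewed, and the job is handed in when it is done.

Besides the shell and the picture viewer there is one more tool, called after "Call:" as name(argument=value, ...) on one line, values as JSON. step_arm: Moves the arm, as the interface text tells. Its arguments: {"type":"object","properties":{"deltas":{"type":"array","items":{"type":"object","properties":{"translation":{"type":"array","items":{"type":"number"}},"rot":{"type":"array","items":{"type":"number"}}}}},"grip":{"type":"number"},"squeeze":{"type":"number"}},"required":["deltas"]}

```bash
mkdir -p pics; ls
python3 - <<'E'
from rig import readout, imaging
import cv2
print(readout.sense())
for n in("scene","top"):
    f=imaging.grab_frame(n)
    cv2.imwrite(f"pics/{n}0.png",f["image"][:,:,::-1])
    print(n,f["camera_matrix"],f["k1"],f["world_to_cam"])
E
```

```text
pics
{'clock': 0.0, 'qpos': array([-1.29542032e+00,  3.53659931e-01,  1.63412581e+00, -1.05242202e-05,
        1.15519710e+00, -2.40039101e-03]), 'qvel': array([-0.0003246 , -0.00013341,  0.0010045 , -0.00062524, -0.00030875,
        0.00122334]), 'joint_efforts': array([ 3.87005020e-04, -6.05248618e+01, -3.42061508e+01, -9.47589228e-05,
        9.35135846e-03,  1.23214019e-05]), 'eef_pos': array([ 171.32190644, -600.82148197,  403.95771616]), 'tcp_rot': array([-3.14020245e+00,  6.28540745e-06,  2.77780657e-01]), 'contact_force': array([0.46895563, 0.27003435, 0.83436527]), 'wrist_torque': array([-0.03247339,  0.01186159, -0.04314929]), 'opening': 0.9998465922340561}
scene [[414.50302386   0.         249.63706098]
 [  0.         414.50302386 196.38080442]
 [  0.           0.           1.        ]] 0.006626203164226087 [[ 7.02612024e-01  7.11572044e-01  1.25283769e-03 -5.15549250e+02]
 [-5.05863023e-01  4.98253470e-01  7.04163391e-01  1.99198247e+02]
 [ 5.00438753e-01 -4.95387430e-01  7.10036865e-01 -1.48304666e+03]
 [ 0.00000000e+00  0.00000000e+00  0.00000000e+00  1.00000000e+00]]
top [[370.98286593   0.         247.15421263]
 [  0.         370.98286593 191.65807737]
 [  0.           0.           1.        ]] -0.044091434694846096 [[-1.27934198e-01 -9.91766719e-01 -5.62289728e-03  2.18469593e+02]
 [ 9.71391115e-01 -1.26445545e-01  2.01024439e-01 -5.27847066e+02]
 [-2.00080339e-01  2.02558680e-02  9.79570088e-01 -1.06107054e+03]
 [ 0.00000000e+00  0.00000000e+00  0.00000000e+00  1.00000000e+00]]
```

View pics/scene0.png

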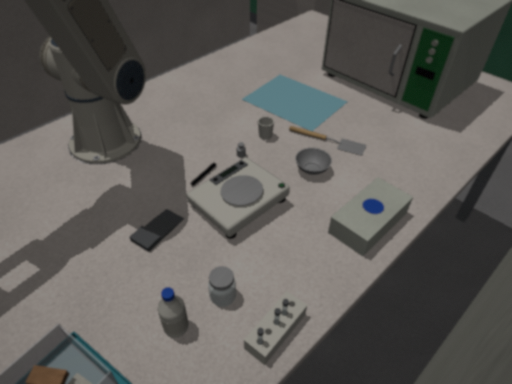

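View pics/top0.png

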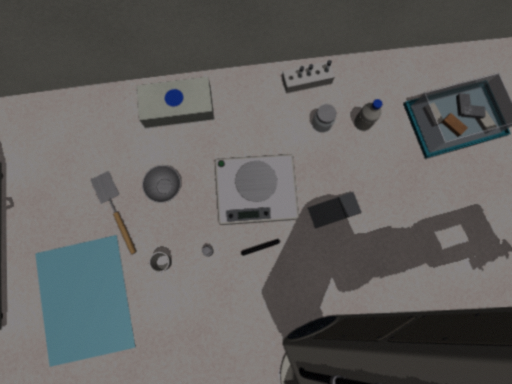

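Run:
```python
import cv2,numpy as np
a=cv2.imread("pics/scene0.png")[140:270,110:310]; b=cv2.imread("pics/top0.png")[140:260,200:380]
g=lambda i:np.uint8(255*(i/255.)**.6)
cv2.imwrite("pics/s0c.png",g(cv2.resize(a,None,fx=4,fy=4,interpolation=cv2.INTER_CUBIC).clip(0,255)))
cv2.imwrite("pics/t0c.png",g(cv2.resize(b,None,fx=4,fy=4,interpolation=cv2.INTER_CUBIC)))
```

```text
(no output)
```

View pics/s0c.png

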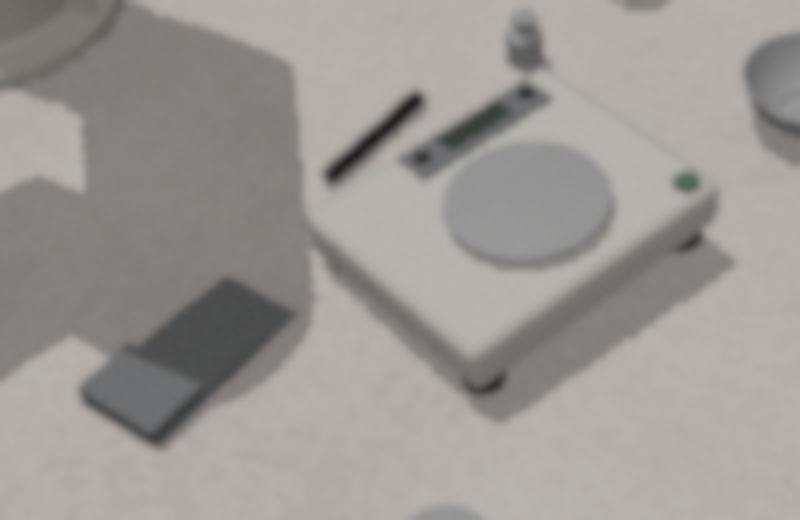

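View pics/t0c.png

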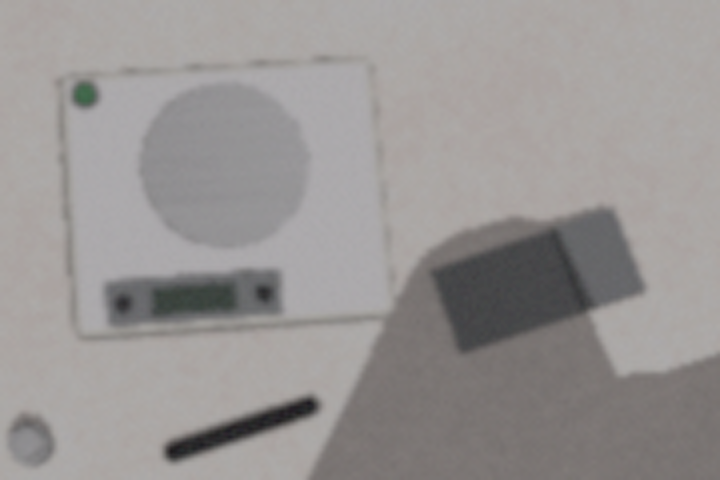

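```bash
cat > h.py <<'E'
import numpy as np
from rig import imaging
from scipy.optimize import least_squares
def cam(n):
    f=imaging.grab_frame(n);return f
def proj(f,P):
    P=np.atleast_2d(P);W=f["world_to_cam"];c=P@W[:3,:3].T+W[:3,3]
    s=np.c_[c[:,0],-c[:,1]]/(-c[:,2:3]);r2=(s**2).sum(1,keepdims=True)
    s=s*(1+f["k1"]*r2);K=f["camera_matrix"]
    return np.c_[s[:,0]*K[0,0]+K[0,2],s[:,1]*K[1,1]+K[1,2]]
def ray(f,p):
    p=np.atleast_2d(np.float64(p));K=f["camera_matrix"]
    d=(p-[K[0,2],K[1,2]])/[K[0,0],K[1,1]];s=d.copy()
    for _ in range(20): s=d/(1+f["k1"]*(s**2).sum(1,keepdims=True))
    W=f["world_to_cam"];R=W[:3,:3]
    return -R.T@W[:3,3],np.c_[s[:,0],-s[:,1],-np.ones(len(s))]@R
def plane(f,p,z):
    o,d=ray(f,p);return o+d*((z-o[2])/d[:,2])[:,None]
def tri(f,p,g,q):
    o1,d1=ray(f,p);o2,d2=ray(g,q);out=[]
    for a,b in zip(d1,d2):
        A=np.c_[a,-b];t=np.linalg.lstsq(A,o2-o1,rcond=None)[0]
        x,y=o1+a*t[0],o2+b*t[1];out.append(np.r_[(x+y)/2,np.linalg.norm(x-y)])
    return np.array(out)
E
python3 - <<'E'
from h import *
import pickle
np.set_printoptions(precision=1,suppress=True)
f=cam("scene");g=cam("top");pickle.dump((f,g),open("f0.pkl","wb"))
S=lambda a:(np.array(a)+.5)/4-.5+[110,140]
T=lambda a:(np.array(a)+.5)/4-.5+[200,140]
# shim: thinA(-x side), thinB(+x), heelrear -x, heelrear +x
ts=T([(463,352),(432,270),(645,290),(612,206),(592,308),(556,231)]);ss=S([(228,277),(293,315),(82,390),(157,437),(125,346),(200,388)])
z=[1.5,1.5,20,20,20,20]
for i in range(6): print("shim",plane(g,ts[i],z[i]),plane(f,ss[i],z[i]),tri(g,ts[i:i+1],f,ss[i:i+1]))
tb=T([(392,316),(371,60),(62,77),(80,336)]);sb=S([(308,212),(472,352),(716,182),(543,62)])
print(tri(g,tb,f,sb)); print(plane(g,tb,60),plane(f,sb,60))
E
```

```text
shim [[422.5 -46.9   1.5]] [[425.  -45.9   1.5]] [[423.2 -46.2   0.3   2.3]]
shim [[489.  -33.4   1.5]] [[489.5 -34.8   1.5]] [[488.9 -34.    0.4   0.9]]
shim [[ 449.7 -190.3   20. ]] [[ 456.6 -190.4   20. ]] [[ 451.2 -190.3   15.1    3.6]]
shim [[ 517.9 -177.1   20. ]] [[ 526.7 -177.2   20. ]] [[ 520.3 -177.    13.7    4.9]]
shim [[ 441.3 -147.2   20. ]] [[ 443.8 -146.5   20. ]] [[ 442.  -146.7   18.6    1.9]]
shim [[ 504.1 -130.3   20. ]] [[ 512.3 -131.4   20. ]] [[ 506.1 -130.4   13.6    3.7]]
[[453.1  12.   49.7   4.2]
 [647.4  -0.7  63.1   4. ]
 [660.3 232.4  73.7   1. ]
 [466.  242.6  66.7   3.8]]
[[450.7  11.8  60. ]
 [647.1  -2.8  60. ]
 [664.2 232.7  60. ]
 [465.6 241.5  60. ]] [[463.4   7.9  60. ]
 [646.5   2.6  60. ]
 [651.6 244.3  60. ]
 [461.1 249.9  60. ]]
```

Call:
step_arm(deltas=[{"translation":[3,-2,0],"rot":[0,0,-0.1]},{"translation":[8,-5.3,1],"rot":[0,0,-0.28]},{"translation":[13,-8.6,2],"rot":[0,0,-0.46]},{"translation":[18,-11.9,3],"rot":[0,0,-0.64]},{"translation":[23,-15.2,4],"rot":[0,0,-0.82]},{"translation":[28,-18.5,5],"rot":[0,0,-1.0]},{"translation":[33,-21.8,6],"rot":[0,0,-1.18]},{"translation":[37,-24.4,7],"rot":[0,0,-1.34]}], grip=165, squeeze=40)

```text
clock: 1.2
eef_pos: [461.5, -263.0, 334.4]
tcp_rot: [3.141, 0.0, 1.624]
contact_force: [0.2, -0.6, 0.1]
opening: 0.353
```

Run:
```python
from rig import readout
print(readout.sense())
```

```text
{'clock': 1.2, 'qpos': array([-5.20867248e-01,  2.90295866e-01,  1.89988193e+00,  1.23965617e-04,
        9.51133781e-01, -5.74352227e-01]), 'qvel': array([ 0.70378855,  0.19291967, -0.05906515, -0.00694272, -0.13588669,
       -0.5633073 ]), 'joint_efforts': array([ -4.54746142, -53.48829031, -27.92080879,   0.151029  ,
         0.42979734,   0.96525885]), 'eef_pos': array([ 461.48946704, -263.01392104,  334.44056982]), 'tcp_rot': array([3.14130185e+00, 6.79604923e-05, 1.62420932e+00]), 'contact_force': array([ 0.15992883, -0.63633429,  0.09746239]), 'wrist_torque': array([-0.05912461,  0.07025735,  0.03743636]), 'opening': 0.35289669125369394}
```

```bash
cat > snap.py <<'E'
import sys,cv2,pickle
from h import *
n=sys.argv[1];f=cam("scene");g=cam("top");pickle.dump((f,g),open(f"f{n}.pkl","wb"))
def up(i,x0,y0,w,h,k=4):
    c=i[y0:y0+h,x0:x0+w,::-1];c=cv2.resize(c,None,fx=k,fy=k,interpolation=cv2.INTER_CUBIC);return np.uint8(255*(c/255.)**.6)
cv2.imwrite(f"pics/s{n}.png",up(f["image"],110,140,200,130));cv2.imwrite(f"pics/t{n}.png",up(g["image"],200,140,190,120))
E
python3 snap.py 1
```

```text
(no output)
```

View pics/s1.png

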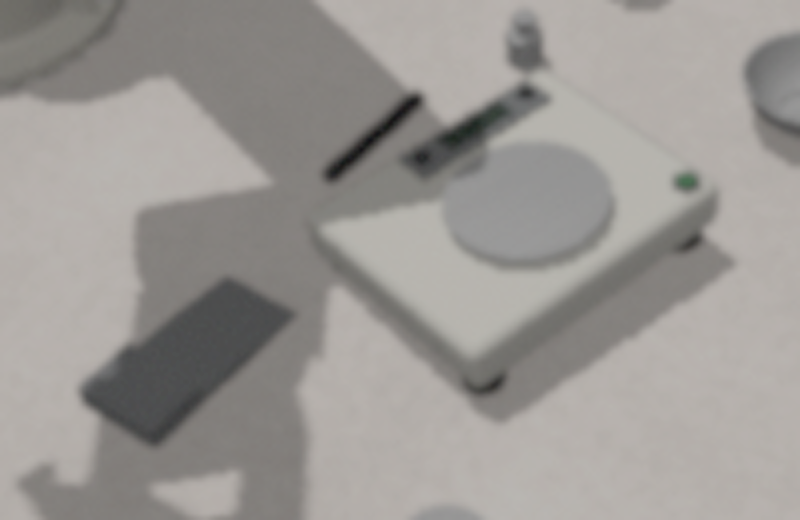

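View pics/t1.png

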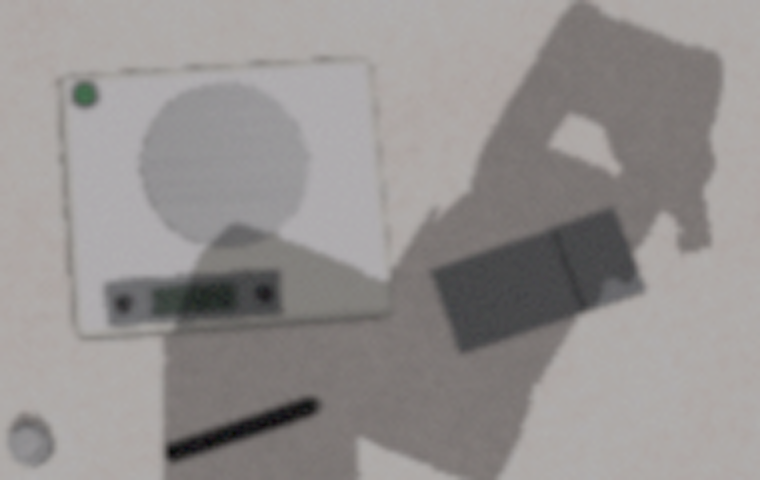

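Run:
```python
from h import *
import pickle,cv2
np.set_printoptions(precision=1,suppress=True)
f,g=pickle.load(open("f1.pkl","rb")); f0,g0=pickle.load(open("f0.pkl","rb"))
im=cv2.resize(g["image"],None,fx=4,fy=4,interpolation=cv2.INTER_CUBIC).astype(int)
m=(im.max(2)<82).astype(np.uint8)
m[:, :1480]=0;m[:, 1800-120+160:]=0;m[:740]=0;m[1020:]=0
m=cv2.morphologyEx(m,cv2.MORPH_OPEN,np.ones((5,5)))
c=max(cv2.findContours(m,0,2)[0],key=cv2.contourArea)
print(cv2.contourArea(c)); b=cv2.boxPoints(cv2.minAreaRect(c))
b=(b+.5)/4-.5; print(b)
for z in(1.5,20):print(plane(g,b,z)[:,:2])
im=g0["image"];print(im[185,290],im[185,300],im[160,230],im[150,230],im[205,330],im[225,330])
print(im[185,285:305].tolist()); print(im[145:162,240].tolist());print(im[212:228,280].tolist());print(im[180,208:225].tolist())
```

```text
36589.0
[[395.1 184.6]
 [459.4 184.6]
 [459.4 254.4]
 [395.1 254.4]]
[[ 524.2 -321.7]
 [ 497.4 -528.8]
 [ 282.  -476.1]
 [ 309.2 -276.7]]
[[ 521.1 -313.7]
 [ 494.7 -517.5]
 [ 282.7 -465.6]
 [ 309.6 -269.5]]
[133 130 133] [131 127 123] [132 129 129] [132 129 126] [30 31 32] [76 70 68]
[[135, 131, 135], [133, 130, 133], [132, 129, 133], [132, 129, 132], [132, 129, 133], [133, 130, 133], [132, 129, 132], [132, 128, 132], [131, 127, 127], [126, 123, 121], [119, 115, 113], [122, 116, 114], [129, 122, 119], [132, 124, 122], [132, 125, 122], [131, 127, 123], [133, 128, 125], [133, 126, 124], [132, 127, 123], [133, 125, 122]]
[[132, 128, 127], [134, 130, 128], [132, 128, 126], [133, 129, 125], [132, 127, 124], [133, 128, 125], [132, 126, 124], [134, 128, 126], [132, 128, 124], [133, 129, 125], [132, 128, 126], [126, 123, 120], [112, 108, 105], [117, 112, 110], [129, 124, 125], [132, 129, 131], [132, 129, 132]]
[[133, 129, 132], [132, 129, 132], [133, 128, 133], [132, 129, 131], [132, 129, 133], [132, 130, 131], [127, 124, 121], [112, 109, 104], [94, 90, 87], [116, 112, 108], [130, 125, 121], [132, 128, 125], [132, 128, 126], [132, 126, 124], [133, 126, 122], [131, 126, 122]]
[[131, 126, 122], [132, 126, 124], [131, 126, 124], [133, 129, 126], [132, 128, 124], [130, 127, 123], [117, 114, 110], [95, 91, 88], [100, 96, 93], [120, 117, 116], [130, 127, 128], [132, 129, 132], [134, 131, 134], [132, 129, 132], [133, 130, 133], [131, 128, 131], [133, 129, 132]]
```

```bash
cat > meas.py <<'E'
from h import *
import pickle,cv2,sys
np.set_printoptions(precision=1,suppress=True)
def shim(g,x0=295,x1=366,y0=183,y1=235,th=50):
    im=cv2.resize(g["image"],None,fx=4,fy=4,interpolation=cv2.INTER_CUBIC).astype(int)
    m=(im.max(2)<th).astype(np.uint8);k=np.zeros_like(m);k[y0*4:y1*4,x0*4:x1*4]=1;m*=k
    m=cv2.morphologyEx(m,cv2.MORPH_OPEN,np.ones((5,5)))
    c=max(cv2.findContours(m,0,2)[0],key=cv2.contourArea)
    return (cv2.boxPoints(cv2.minAreaRect(c))+.5)/4-.5
def bal(g,k=0):
    im=cv2.GaussianBlur(cv2.resize(g["image"],None,fx=4,fy=4,interpolation=cv2.INTER_CUBIC).astype(np.float32),(0,0),3)
    m=((im[:,:,2]/im[:,:,0])>.965).astype(np.uint8)
    K=np.zeros_like(m);K[560:960,820:1260]=1;m*=K
    m=cv2.morphologyEx(m,cv2.MORPH_OPEN,np.ones((9,9)))
    c=max(cv2.findContours(m,0,2)[0],key=cv2.contourArea)
    return (cv2.boxPoints(cv2.minAreaRect(cv2.convexHull(c)))+.5)/4-.5
E
python3 - <<'E'
from meas import *
for n in (0,1):
    f,g=pickle.load(open(f"f{n}.pkl","rb"))
    print("shim");b=shim(g,th=58 if n else 95-33);print(b);print(np.c_[plane(g,b,1.5)[:,:2],plane(g,b,20)[:,:2]])
    b=bal(g);print("bal",b);print(plane(g,b,63))
E
```

```text
shim
[[306.1 206.7]
 [352.5 190.9]
 [360.2 213.4]
 [313.8 229.2]]
[[ 490.9  -29.   488.2  -25.7]
 [ 521.9 -182.5  518.7 -176.8]
 [ 448.1 -193.2  446.2 -187.3]
 [ 418.2  -41.4  416.8  -38. ]]
bal [[215.7 159.8]
 [292.4 154.6]
 [296.6 216.7]
 [220.  222. ]]
[[660.  231.1  63. ]
 [646.3  -2.4  63. ]
 [456.2  14.3  63. ]
 [469.9 239.8  63. ]]
shim
[[306.6 207.1]
 [353.5 190.5]
 [361.2 212.4]
 [314.3 228.9]]
[[ 489.5  -30.2  486.9  -26.9]
 [ 522.6 -185.9  519.5 -180.1]
 [ 450.8 -197.1  448.9 -191.1]
 [ 418.9  -43.   417.4  -39.6]]
bal [[215.1 160.2]
 [291.8 154.4]
 [296.5 216.4]
 [219.8 222.2]]
[[659.2 233.   63. ]
 [647.1  -0.8  63. ]
 [457.2  14.5  63. ]
 [469.3 240.3  63. ]]
```

Call:
step_arm(deltas=[{"translation":[1.8,1.7,2],"rot":[0,0,-0.08]},{"translation":[3.6,3.4,6],"rot":[0,0,-0.15]},{"translation":[3.6,3.4,10],"rot":[0,0,-0.15]},{"translation":[3.6,3.4,13],"rot":[0,0,-0.15]},{"translation":[3.6,3.4,15],"rot":[0,0,-0.15]},{"translation":[3.6,3.4,15.6],"rot":[0,0,-0.15]},{"translation":[3.6,3.4,15.6],"rot":[0,0,-0.15]},{"translation":[3.6,3.4,15.6],"rot":[0,0,-0.15]}])

```text
clock: 2.3
eef_pos: [492.9, -227.7, 179.6]
tcp_rot: [3.14, 0.001, 1.767]
contact_force: [-0.4, 0.0, -0.0]
opening: 0.353
```

```bash
python3 snap.py 2
```

```text
(no output)
```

View pics/s2.png

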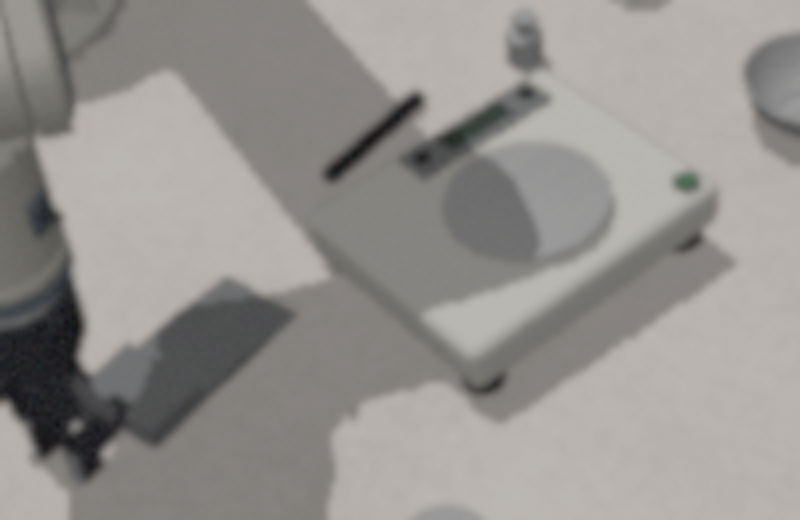

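View pics/t2.png

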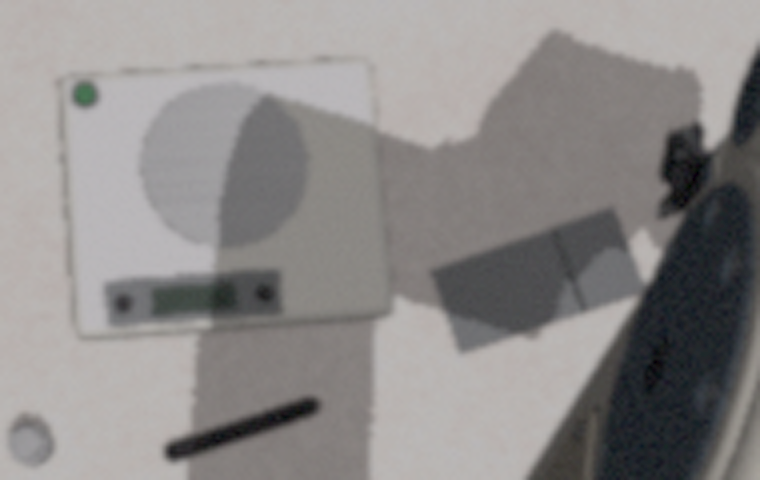

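Call:
step_arm(deltas=[{"translation":[1,0,0],"rot":[0,0,0]},{"translation":[2,0,0],"rot":[0,0,0]},{"translation":[2.6,0,0],"rot":[0,0,0]},{"translation":[3,0,0],"rot":[0,0,0]},{"translation":[3.4,0,0],"rot":[0,0,0]},{"translation":[3.8,0,0],"rot":[0,0,0]},{"translation":[4.2,0,0],"rot":[0,0,0]},{"translation":[4.6,0,0],"rot":[0,0,0]}])

```text
clock: 3.4
eef_pos: [483.6, -182.1, 178.7]
tcp_rot: [3.141, 0.0, 1.768]
contact_force: [0.6, -0.6, 0.2]
opening: 0.354
```

```bash
python3 snap.py 3
```

```text
(no output)
```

View pics/s3.png

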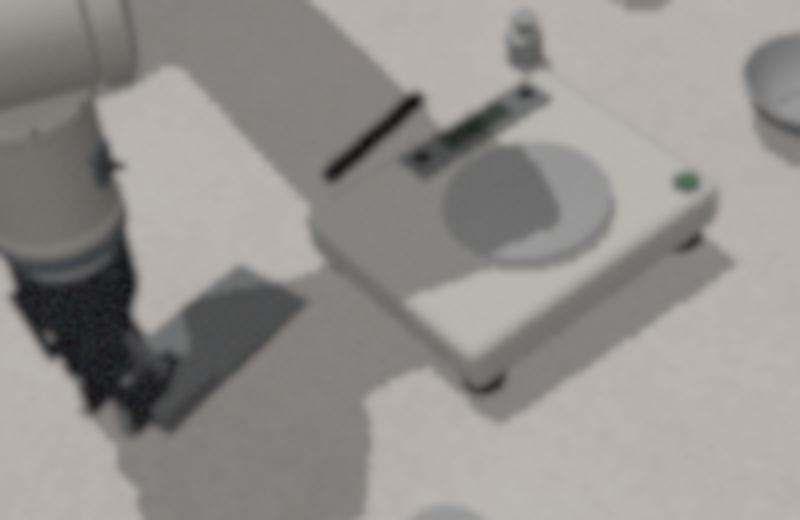

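View pics/t3.png

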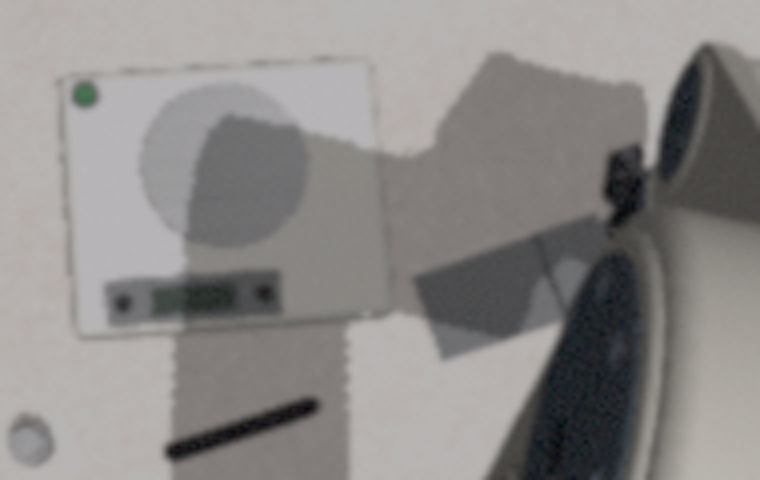

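Call:
step_arm(deltas=[{"translation":[0.5,0.05,0],"rot":[0,0,0.025]},{"translation":[1.0,0.1,0],"rot":[0,0,0.05]},{"translation":[1.5,0.15,0],"rot":[0,0,0.075]},{"translation":[2.0,0.2,0],"rot":[0,0,0.1]},{"translation":[2.5,0.2,0],"rot":[0,0,0.125]},{"translation":[3.0,0.25,0],"rot":[0,0,0.15]},{"translation":[3.5,0.3,0],"rot":[0,0,0.175]},{"translation":[4.0,0.35,0],"rot":[0,0,0.2]}])

```text
clock: 4.5
eef_pos: [479.2, -142.1, 178.7]
tcp_rot: [3.142, 0.0, 1.566]
contact_force: [-1.0, -3.0, -0.7]
opening: 0.354
```

```bash
python3 snap.py 4
```

```text
(no output)
```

View pics/s4.png

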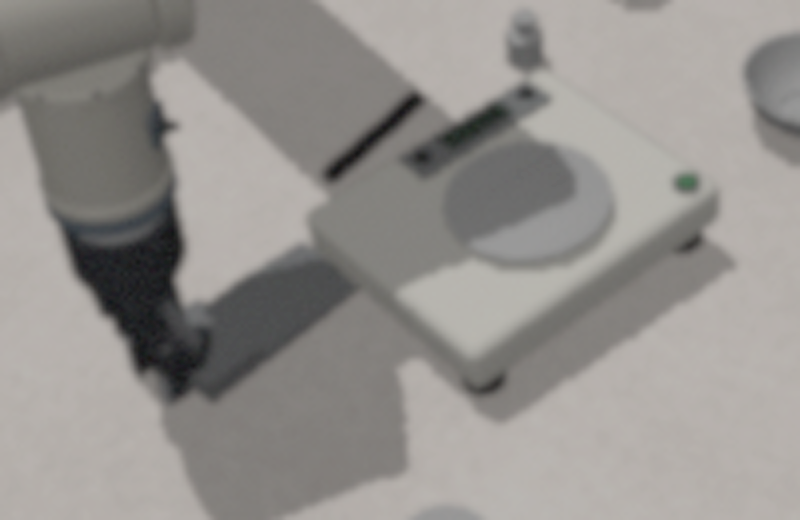

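View pics/t4.png

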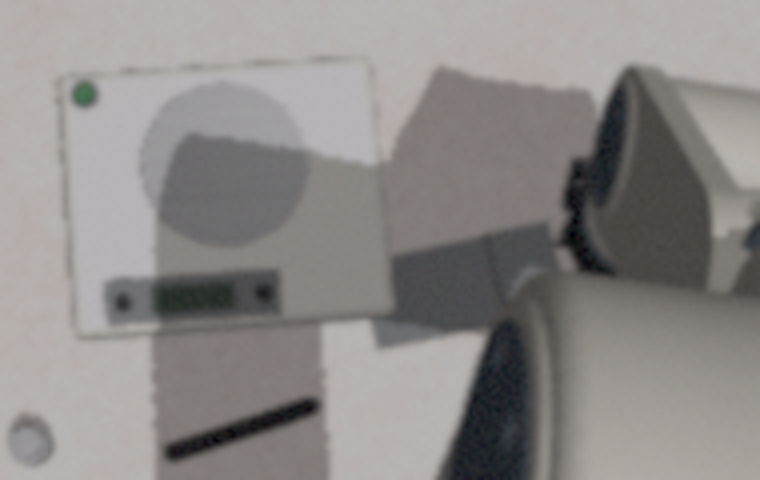

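Run:
```python
from meas import *
f,g=pickle.load(open("f4.pkl","rb"))
T=lambda a:(np.array(a)+.5)/4-.5+[200,140]
S=lambda a:(np.array(a)+.5)/4-.5+[110,140]
print(plane(g,T([(550,223),(488,237),(501,290)]),20),plane(g,T([(379,348),]),1.5),plane(f,S([(307,246)]),1.5),plane(f,S([(211,398)]),0))
# predicted shim corners for heading 1.566, rear mid at TCP+11
for th in(1.566,1.6,1.65):
    u=np.array([np.cos(th),np.sin(th)]);v=np.array([u[1],-u[0]]);r=np.array([479.2,-142.1])+11*np.array([np.cos(1.566),np.sin(1.566)])
    print(th,"rear+x",r+35*v,"front heel+x",r+35*v+50*u,"thin-x",r-35*v+150*u)
```

```text
[[ 510.9 -126.8   20. ]
 [ 506.3  -77.2   20. ]
 [ 464.2  -80.2   20. ]] [[434.   17.    1.5]] [[441.1  16.7   1.5]] [[ 509.6 -123.7    0. ]]
1.566 rear+x [ 514.3 -131.3] front heel+x [514.5 -81.3] thin-x [445.   19.1]
1.6 rear+x [ 514.2 -130.1] front heel+x [512.8 -80.1] thin-x [439.9  17.8]
1.65 rear+x [ 514.1 -128.3] front heel+x [510.2 -78.5] thin-x [432.5  15.7]
```

Call:
step_arm(deltas=[{"translation":[0.4,0.03,0],"rot":[0,0,0]},{"translation":[0.8,0.06,0],"rot":[0,0,0]},{"translation":[1.2,0.1,0],"rot":[0,0,0]},{"translation":[1.6,0.13,0],"rot":[0,0,0]},{"translation":[2.0,0.16,0],"rot":[0,0,0]},{"translation":[2.4,0.2,0],"rot":[0,0,0]},{"translation":[2.8,0.2,0],"rot":[0,0,0]},{"translation":[3.2,0.2,0],"rot":[0,0,0]}])

```text
clock: 5.6
eef_pos: [481.3, -110.1, 178.7]
tcp_rot: [-3.142, 0.0, 1.568]
contact_force: [-0.1, -3.2, -1.3]
opening: 0.355
```

```bash
python3 snap.py 5
```

```text
(no output)
```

View pics/s5.png

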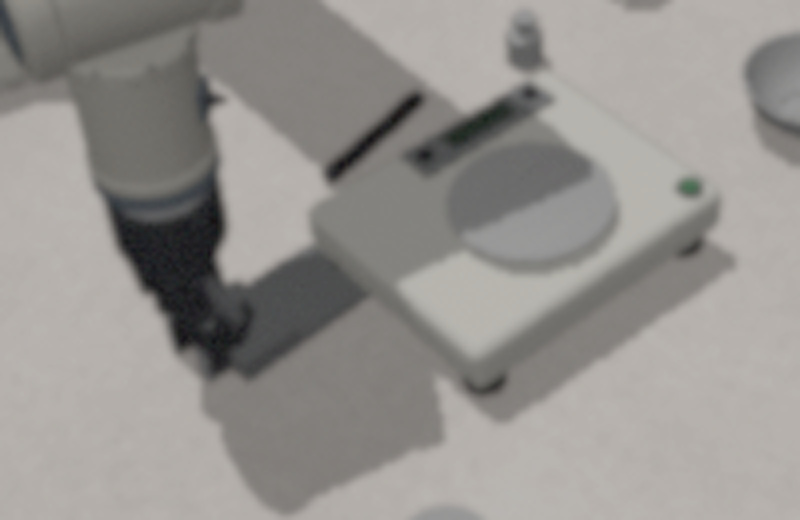

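View pics/t5.png

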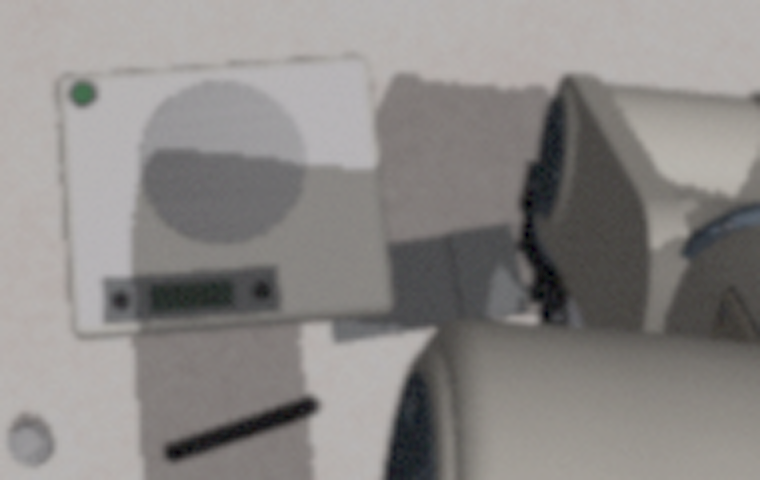

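Call:
step_arm(deltas=[{"translation":[0.4,0.03,0],"rot":[0,0,0]},{"translation":[0.8,0.06,0],"rot":[0,0,0]},{"translation":[1.2,0.1,0],"rot":[0,0,0]},{"translation":[1.6,0.1,0],"rot":[0,0,0]},{"translation":[2.0,0.1,0],"rot":[0,0,0]},{"translation":[2.4,0.1,0],"rot":[0,0,0]},{"translation":[2.8,0.1,0],"rot":[0,0,0]},{"translation":[3.2,0.1,0],"rot":[0,0,0]}])

```text
clock: 6.7
eef_pos: [482.4, -78.1, 178.7]
tcp_rot: [3.142, -0.0, 1.568]
contact_force: [0.9, -2.0, -0.9]
opening: 0.348
```

Call:
step_arm(deltas=[{"translation":[0.3,0,0],"rot":[0,0,0]},{"translation":[0.6,0,0],"rot":[0,0,0]},{"translation":[0.9,0,0],"rot":[0,0,0]},{"translation":[1.2,0,0],"rot":[0,0,0]},{"translation":[1.2,0,0],"rot":[0,0,0]}])

```text
clock: 7.32
eef_pos: [482.4, -66.1, 178.7]
tcp_rot: [-3.142, -0.0, 1.568]
contact_force: [-0.0, -0.6, -0.2]
opening: 0.358
```

```bash
python3 snap.py 6
```

```text
(no output)
```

View pics/s6.png

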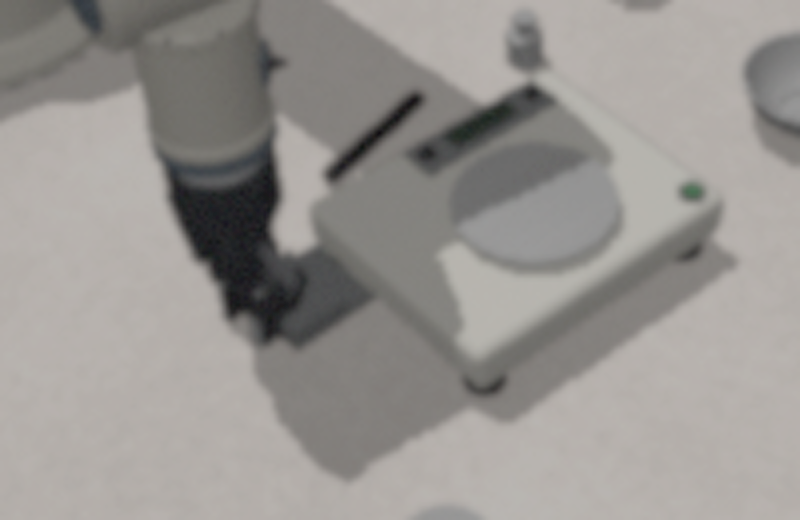

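View pics/t6.png

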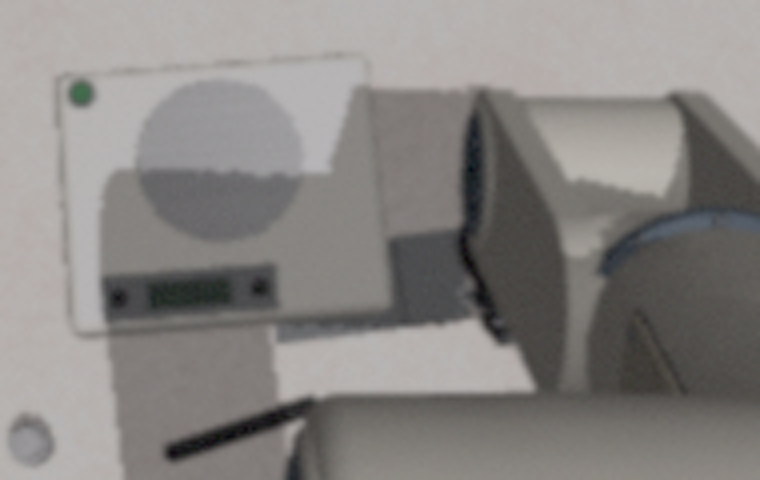

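Run:
```python
from meas import *
f,g=pickle.load(open("f6.pkl","rb"))
T=lambda a:(np.array(a)+.5)/4-.5+[200,140]
S=lambda a:(np.array(a)+.5)/4-.5+[110,140]
tb=T([(391,308),(368,56),(57,75),(76,335)]);sb=S([(313,208),(474,356),(720,193),(548,68)])
print(tri(g,tb,f,sb));t=plane(g,tb,64);s=plane(f,sb,64)
def foot(t):
    c=t.mean(0)[:2];yaw=np.mean([np.arctan2(*(t[1]-t[0])[[1,0]]),np.arctan2(*(t[2]-t[3])[[1,0]]),-np.arctan2(*(t[3]-t[0])[[0,1]]),-np.arctan2(*(t[2]-t[1])[[0,1]])])
    R=np.array([[np.cos(yaw),-np.sin(yaw)],[np.sin(yaw),np.cos(yaw)]])
    print("centre",c,"yaw",np.degrees(yaw),"foot",c+R@[-78,-98],"corner",c+R@[-100,-120],c+R@[100,-120])
foot(t);foot(s)
print("heel front",plane(g,T([(402,322),(391,243),(458,232)]),20))
```

```text
[[458.4  13.1  56.8   4.7]
 [650.5  -0.2  61.4   1.5]
 [664.4 235.4  63.8   2. ]
 [468.  246.   59.7   4. ]]
centre [559.2 123. ] yaw -3.0760086372071536 foot [476.   29.3] corner [452.9   8.6] [652.6  -2.2]
centre [563.9 122.1] yaw -2.748354753421021 foot [481.3  27.9] corner [458.3   7. ] [658.   -2.6]
heel front [[449.7  -0.9  20. ]
 [511.3  -2.   20. ]
 [513.1 -54.8  20. ]]
```

Call:
step_arm(deltas=[{"translation":[0.2,0,0],"rot":[0,0,0]},{"translation":[0.4,0,0],"rot":[0,0,0]},{"translation":[0.6,0,0],"rot":[0,0,0]},{"translation":[0.8,0,0],"rot":[0,0,0]},{"translation":[0.9,0,0],"rot":[0,0,0]},{"translation":[0.9,0,0],"rot":[0,0,0]}])

```text
clock: 8.18
eef_pos: [482.4, -57.2, 178.7]
tcp_rot: [-3.142, -0.0, 1.568]
contact_force: [0.0, -2.4, -0.4]
opening: 0.352
```

```bash
python3 snap.py 7
```

```text
(no output)
```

View pics/s7.png

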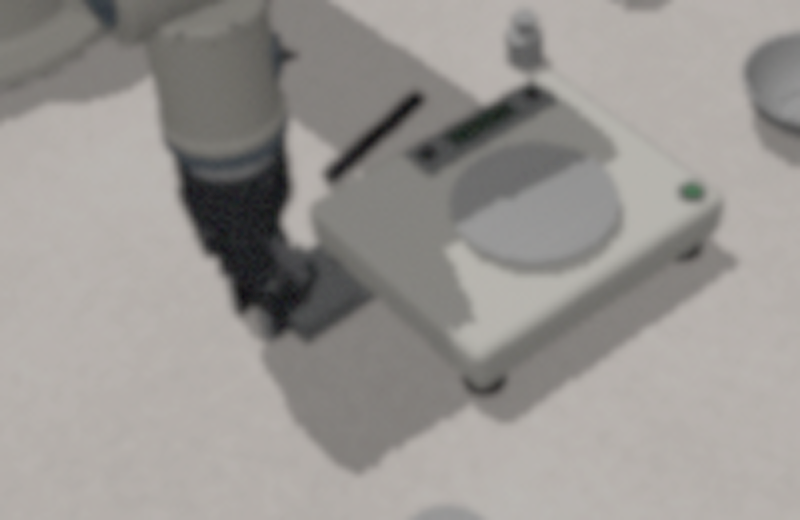

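View pics/t7.png

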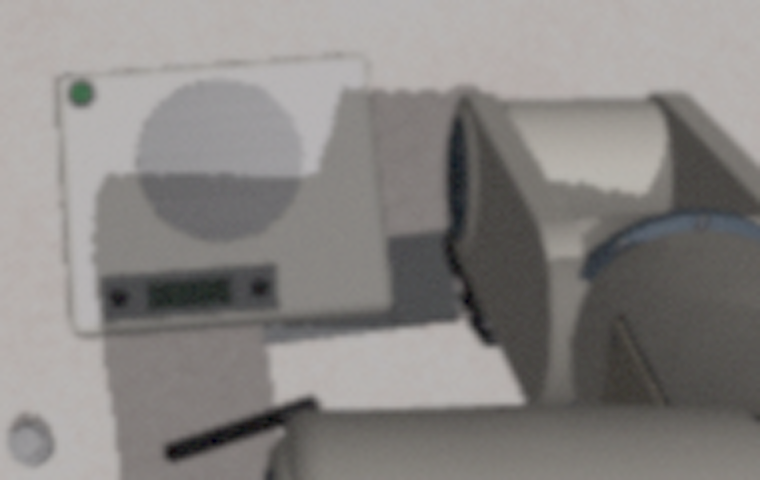

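Call:
step_arm(deltas=[{"translation":[-1.5,0,0],"rot":[0,0,0]},{"translation":[-4,0,0],"rot":[0,0,0]},{"translation":[-8,0,-3],"rot":[0,0,0]},{"translation":[-12,0,-7],"rot":[0,0,0]},{"translation":[-17,0,-10],"rot":[0,0,0]},{"translation":[-20,0,-12],"rot":[0,0,0]},{"translation":[-20,0,-12],"rot":[0,0,0]}])

```text
clock: 9.15
eef_pos: [481.9, -260.1, 300.4]
tcp_rot: [3.138, 0.002, 1.565]
contact_force: [0.3, -0.0, -0.9]
opening: 0.354
```

```bash
python3 snap.py 8
```

```text
(no output)
```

View pics/s8.png

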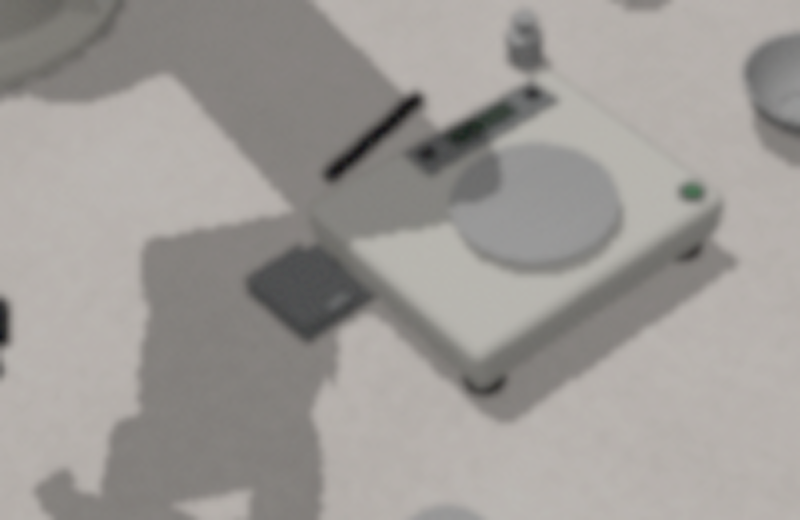

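View pics/t8.png

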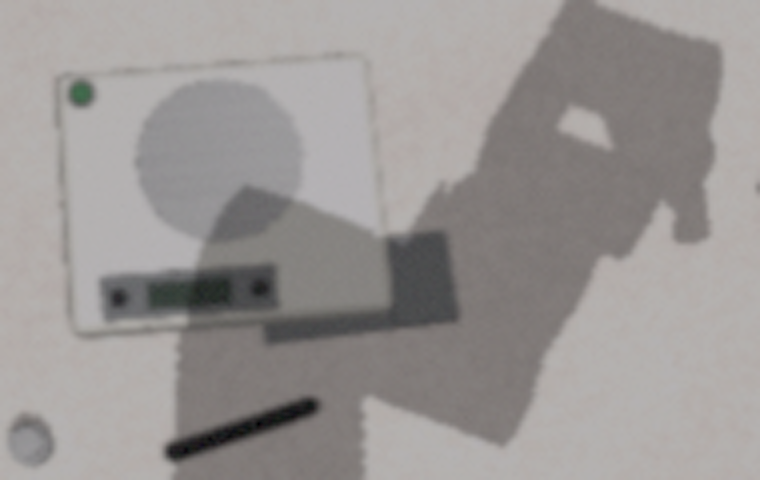

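Run:
```python
from meas import *
f,g=pickle.load(open("f8.pkl","rb"))
T=lambda a:(np.array(a)+.5)/4-.5+[200,140]
S=lambda a:(np.array(a)+.5)/4-.5+[110,140]
print("rear top",plane(g,T([(446,231),(459,320)]),20),"\nscene rear",plane(f,S([(247,285),(308,328)]),20), plane(f,S([(308,341)]),0),"thin",plane(g,T([(265,344)]),1.5))
print("tri rear",tri(g,T([(446,231),(459,320)]),f,S([(308,328),(247,283)])))
b=bal(g);t=plane(g,b,64);print(t)
def foot(t):
    t=t[[2,1,0,3]];c=t.mean(0)[:2];yaw=np.mean([np.arctan2(*(t[1]-t[0])[[1,0]]),np.arctan2(*(t[2]-t[3])[[1,0]]),-np.arctan2(*(t[3]-t[0])[[0,1]]),-np.arctan2(*(t[2]-t[1])[[0,1]])])
    R=np.array([[np.cos(yaw),-np.sin(yaw)],[np.sin(yaw),np.cos(yaw)]])
    print("centre",c,"yaw",np.degrees(yaw),"foot",c+R@[-78,-98])
foot(t)
def cr(i,x0,y0,w,h,n):
    c=cv2.resize(i[y0:y0+h,x0:x0+w,::-1],None,fx=12,fy=12,interpolation=cv2.INTER_CUBIC).astype(float);cv2.imwrite(n,np.clip((c-10)*3,0,255).astype(np.uint8))
cr(g["image"],262,190,60,45,"pics/t8z.png");cr(f["image"],165,190,50,40,"pics/s8z.png")
```

```text
rear top [[515.1 -45.7  20. ]
 [445.5 -44.4  20. ]] 
scene rear [[457.1 -49.3  20. ]
 [521.4 -43.7  20. ]] [[515.9 -42.1   0. ]] thin [[448.4 104.    1.5]]
tri rear [[517.2 -44.2  16.7   5.3]
 [447.2 -45.   11.2   2.6]]
[[658.2 234.9  64. ]
 [648.4   3.2  64. ]
 [463.9  16.3  64. ]
 [473.9 240.4  64. ]]
centre [561.1 123.7] yaw -2.6861945808281105 foot [478.6  29.5]
```

View pics/t8z.png

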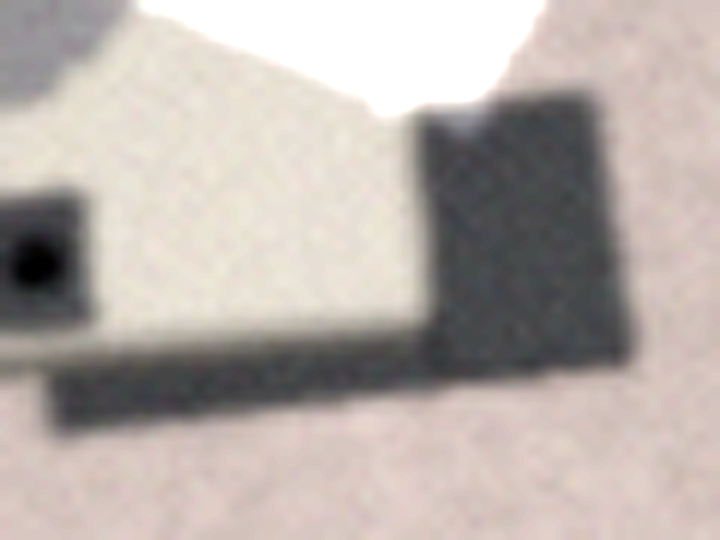

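View pics/s8z.png

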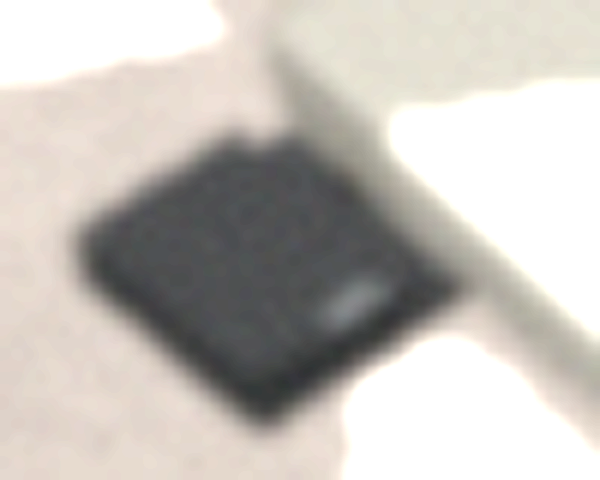

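Run:
```python
from meas import *
f,g=pickle.load(open("f8.pkl","rb"))
Z=lambda a,o:(np.array(a)+.5)/12-.5+o
print(plane(f,Z([(238,135)],[165,190]),20),plane(g,Z([(432,372)],[262,190]),20))
# scene case bottom edge near corner: points along lower edge z~24
print(plane(f,Z([(300,130),(430,255),(475,300)],[165,190]),24))
print(plane(g,Z([(420,115),(430,310)],[262,190]),64))
```

```text
[[451.3   3.5  20. ]] [[449.4   7.1  20. ]]
[[464.1  13.5  24. ]
 [519.5   9.3  24. ]
 [538.5   7.5  24. ]]
[[508.2   6.6  64. ]
 [459.8  11.7  64. ]]
```

Call:
step_arm(deltas=[{"translation":[3,0,2],"rot":[0,0,0]},{"translation":[8,0,5],"rot":[0,0,0]},{"translation":[12,0,9],"rot":[0,0,0]},{"translation":[15,0,11.5],"rot":[0,0,0]},{"translation":[17,0,12],"rot":[0,0,0]},{"translation":[18.5,0,12],"rot":[0,0,0]},{"translation":[19.5,0,12],"rot":[0,0,0]},{"translation":[19.5,0,12],"rot":[0,0,0]}])

```text
clock: 10.25
eef_pos: [482.5, -61.9, 179.0]
tcp_rot: [3.141, 0.0, 1.569]
contact_force: [0.4, 0.0, -0.1]
opening: 0.355
```

Call:
step_arm(deltas=[{"translation":[0.2,0,0],"rot":[0,0,0]},{"translation":[0.4,0,0],"rot":[0,0,0]},{"translation":[0.6,0,0],"rot":[0,0,0]},{"translation":[0.75,0,0],"rot":[0,0,0]},{"translation":[0.85,0,0],"rot":[0,0,0]},{"translation":[0.95,0,0],"rot":[0,0,0]},{"translation":[0.95,0,0],"rot":[0,0,0]}])

```text
clock: 11.12
eef_pos: [482.6, -52.9, 178.8]
tcp_rot: [3.141, 0.0, 1.568]
contact_force: [-0.6, -4.4, 2.3]
opening: 0.356
```

Call:
step_arm(deltas=[{"translation":[-1.5,0,0],"rot":[0,0,0]},{"translation":[-4,0,0],"rot":[0,0,0]},{"translation":[-8,0,-3],"rot":[0,0,0]},{"translation":[-12,0,-7],"rot":[0,0,0]},{"translation":[-17,0,-10],"rot":[0,0,0]},{"translation":[-20,0,-12],"rot":[0,0,0]},{"translation":[-20,0,-12],"rot":[0,0,0]}])

```text
clock: 12.0
eef_pos: [482.0, -255.4, 300.2]
tcp_rot: [3.138, 0.001, 1.565]
contact_force: [-0.3, 0.8, -0.5]
opening: 0.352
```

```bash
python3 snap.py 9
python3 - <<'E'
from meas import *
f,g=pickle.load(open("f9.pkl","rb"))
def cr(i,x0,y0,w,h,n):
    c=cv2.resize(i[y0:y0+h,x0:x0+w,::-1],None,fx=12,fy=12,interpolation=cv2.INTER_CUBIC).astype(float);cv2.imwrite(n,np.clip((c-10)*3,0,255).astype(np.uint8))
cr(g["image"],262,190,60,45,"pics/t9z.png");cr(f["image"],165,190,50,40,"pics/s9z.png")
b=bal(g);print(plane(g,b,64)[:,:2])
E
```

```text
[[658.2 235.1]
 [648.5   3.2]
 [463.7  16.3]
 [473.6 240.5]]
```

View pics/t9z.png

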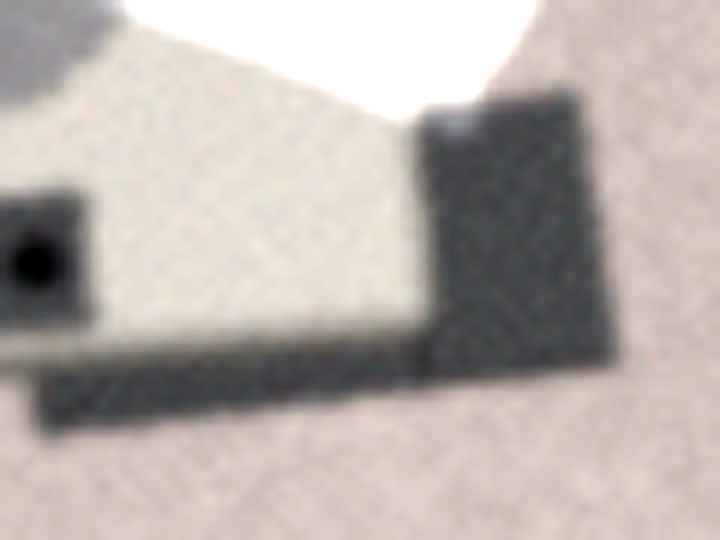

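View pics/s9z.png

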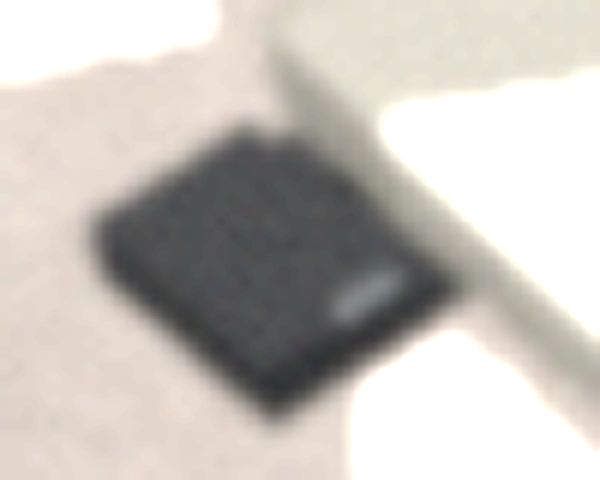

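View pics/s9.png

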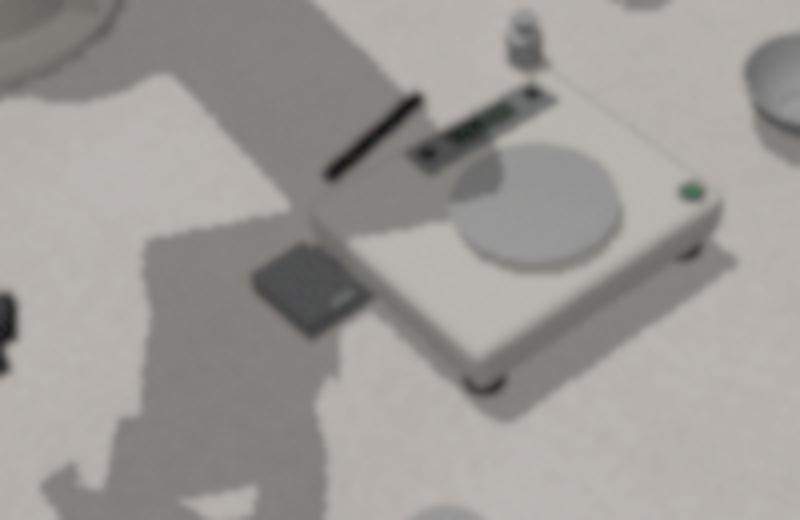

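Run:
```python
from meas import *
f,g=pickle.load(open("f9.pkl","rb"));f8,g8=pickle.load(open("f8.pkl","rb"))
Z=lambda a,o:(np.array(a)+.5)/12-.5+o
print("heel front",plane(f,Z([(246,123)],[165,190]),20),plane(g,Z([(425,372)],[262,190]),20))
print("heel rear",plane(f,Z([(93,230),(272,400)],[165,190]),20),plane(g,Z([(582,95),(618,365)],[262,190]),20),"thin",plane(g,Z([(38,432)],[262,190]),1.5))
# level check: scene rays at the same landmarks
for nm,(a,b) in {"8":(f8,g8),"9":(f,g)}.items(): pass
# +x -y foot, scene: bottom contact center at (483,385) in s9 crop
S=lambda a:(np.array(a)+.5)/4-.5+[110,140]
print("foot +x-y",plane(f,S([(484,394),(466,382),(505,380)]),0),"foot +x+y",plane(f,S([(690,258)]),0))
```

```text
heel front [[449.4   7.6  20. ]] [[449.6   8.9  20. ]]
heel rear [[452.  -42.1  20. ]
 [526.3 -45.5  20. ]] [[515.3 -42.3  20. ]
 [445.  -40.2  20. ]] thin [[449.2 107.6   1.5]]
foot +x-y [[641.8  15.4   0. ]
 [624.8  13.7   0. ]
 [642.9  34.7   0. ]] foot +x+y [[654.5 217.4   0. ]]
```

Run:
```python
from meas import *
S=lambda a:(np.array(a)+.5)/4-.5+[110,140]
T=lambda a:(np.array(a)+.5)/4-.5+[200,140]
f0,g0=pickle.load(open("f0.pkl","rb"));f,g=pickle.load(open("f9.pkl","rb"))
# button, display knob +y, knob -y, pan centre
print(tri(g0,T([(84,95),(122,304),(264,294),(223,165)]),f0,S([(686,182),(524,93),(422,158),(527,204)])))
print(tri(g,T([(81,93),(119,299),(261,289),(219,160)]),f,S([(691,191),(533,93),(428,153),(536,207)])))
```

```text
[[644.3 217.5  72.9   0.8]
 [484.  207.5  66.8   0.8]
 [479.3 103.8  61.8   1.5]
 [577.5 120.6  70.4   0.2]]
[[648.3 219.7  65.1   0.2]
 [488.8 210.5  67.7   2.3]
 [482.8 106.3  67.5   2.7]
 [582.6 123.6  68.7   1.4]]
```

View pics/t9.png

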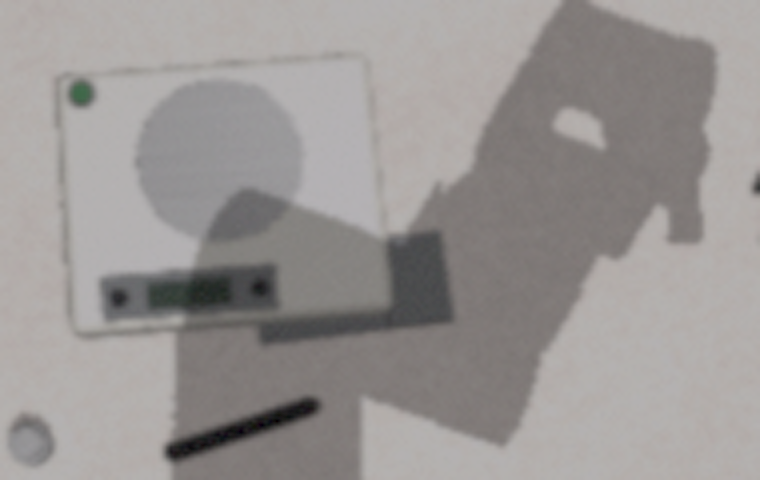

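Call:
step_arm(deltas=[{"translation":[3,0,2],"rot":[0,0,0]},{"translation":[8,0,5],"rot":[0,0,0]},{"translation":[12,0,9],"rot":[0,0,0]},{"translation":[15,0,11.5],"rot":[0,0,0]},{"translation":[17,0,12],"rot":[0,0,0]},{"translation":[18.5,0,12],"rot":[0,0,0]},{"translation":[19.5,0,12],"rot":[0,0,0]},{"translation":[19.5,0,12],"rot":[0,0,0]}])

```text
clock: 13.1
eef_pos: [482.5, -57.4, 179.0]
tcp_rot: [3.141, 0.0, 1.569]
contact_force: [1.5, -0.5, -0.1]
opening: 0.351
```

Call:
step_arm(deltas=[{"translation":[0.2,0,0],"rot":[0,0,0]},{"translation":[0.4,0,0],"rot":[0,0,0]},{"translation":[0.5,0,0],"rot":[0,0,0]},{"translation":[0.6,0,0],"rot":[0,0,0]},{"translation":[0.65,0,0],"rot":[0,0,0]},{"translation":[0.65,0,0],"rot":[0,0,0]}])

```text
clock: 13.85
eef_pos: [482.6, -51.6, 178.8]
tcp_rot: [3.141, 0.0, 1.568]
contact_force: [-0.1, -5.5, 1.6]
opening: 0.355
```

Call:
step_arm(deltas=[{"translation":[-1.5,0,0],"rot":[0,0,0]},{"translation":[-4,0,0],"rot":[0,0,0]},{"translation":[-8,0,-3],"rot":[0,0,0]},{"translation":[-12,0,-7],"rot":[0,0,0]},{"translation":[-17,0,-10],"rot":[0,0,0]},{"translation":[-20,0,-12],"rot":[0,0,0]},{"translation":[-20,0,-12],"rot":[0,0,0]}])

```text
clock: 14.72
eef_pos: [482.0, -253.9, 300.2]
tcp_rot: [3.138, 0.001, 1.565]
contact_force: [-0.1, 1.2, -1.3]
opening: 0.355
```

```bash
python3 snap.py 10
python3 - <<'E'
from meas import *
f,g=pickle.load(open("f10.pkl","rb"))
def cr(i,x0,y0,w,h,n):
    c=cv2.resize(i[y0:y0+h,x0:x0+w,::-1],None,fx=12,fy=12,interpolation=cv2.INTER_CUBIC).astype(float);cv2.imwrite(n,np.clip((c-10)*3,0,255).astype(np.uint8))
cr(g["image"],262,190,60,45,"pics/t10z.png");cv2.imwrite("pics/top10.png",g["image"][:,:,::-1])
b=bal(g);print(plane(g,b,64)[:,:2])
E
```

```text
[[659.  234.5]
 [648.    2.6]
 [462.9  16.7]
 [474.  240.8]]
```

View pics/t10z.png

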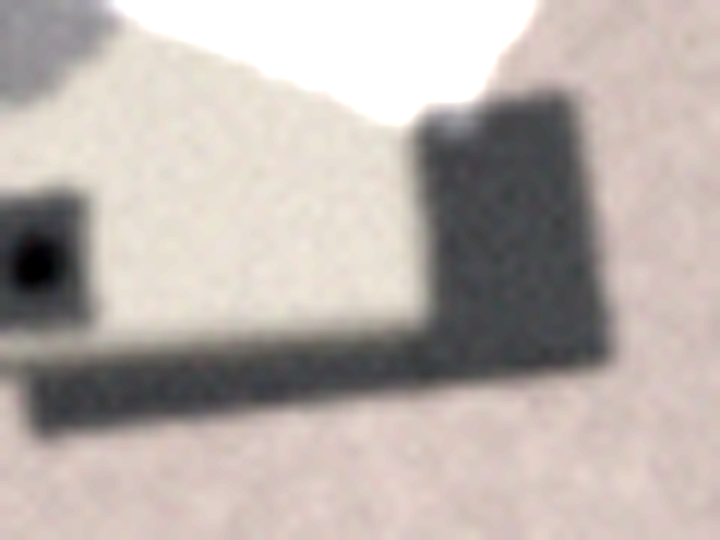

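View pics/top10.png

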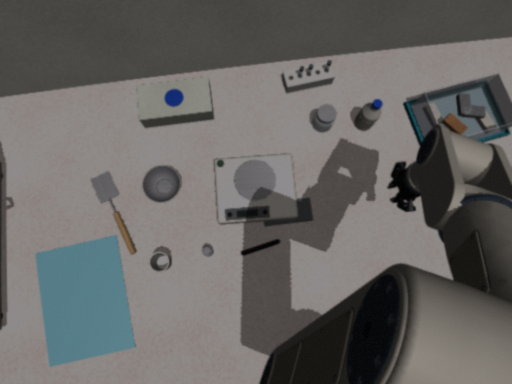

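View pics/s10.png

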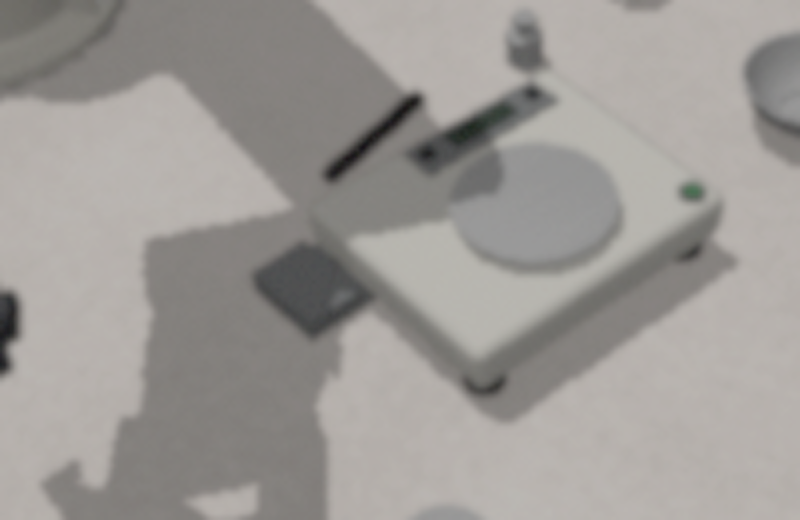

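The pictures show the shim under the short corner, with its heel at about (300,210) in the top view. The balance is level and in place, nothing else has moved, and the gripper is clear.

```bash
python3 -c "
from rig import ticket
print(ticket.sign_off())"
```

```text
the job is handed in; nothing more can be done
None
```

I pushed the shim along the counter with two half-closed fingertips on its heel, thin end first, under the short foot. The balance now looks level, and I backed the gripper clear before handing in at about 15 s.

- **Shim position:** by the cameras the foot is about 0 to 3 mm from the middle of the flat top along the push. Across the shim it is about 2 mm off. Different ways of locating the foot disagreed by about 3 mm.
- **Level:** before the last 1.5 mm nudge, points on the balance's top measured 65 to 68 mm high, against 62 to 73 mm at the start. After the nudge I only compared the top-view outline, which was unchanged to within about 1 mm. I did not test rocking directly.
- **Balance not shoved:** its top shifted about 4 mm in x and 3 mm in y, which is what levelling alone would give. It did not shift further, to within about 1 mm, during the final small pushes.
- **Forces and surroundings:** readings at the end of each move showed push forces of 5.5 N or less. The other things looked undisturbed in the last top view.

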